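# Send an ampoule carton down the spring-covered chute

## Task

Send the flat ampoule carton down the dispensing chute: press the grey side plate down with one fingertip to hold the spring-shut cover open and, keeping it pressed, push the carton along its lane with the other fingertip, under the cover, until it drops into the chute. Then let the cover spring shut and move clear. Only push the carton, never lift it, and leave the bottle, jar and ampoule tray where they stand.

Things in the scene. Friction and masses are not known exactly. Their poses are not given: they have to be found in the camera images.
- unit: Fixed chute unit, 440 x 156 mm. Origin on the counter below the sill, on the lane's centre line; x = push direction into the chute, y to the press plate's side, z up. White housing with a flat deck 120 mm above the counter, x -200 to 0, y -36 to 118 mm. The lane on it is 54 mm wide (y -27 to 27) between guides 4 mm thick, 10 mm high.
- sill (a point): Middle of the edge where the deck ends (unit x = 0, y = 0, 120 mm above the counter). Beyond it a 52 degree metal ramp drops into a tray, floor 4 mm above the counter, with clear sides, clear roof (162 mm above the counter) and an end wall at x = 238 mm. The carton tips over the edge and slides down by itself once its middle is 10 to 20 mm past it.
- cover: The spring-shut cover, a rocker on a hinge rod: the aluminium flap hangs on the lane side, the grey press plate is on the other side; pressing the plate down lifts the flap. Its opening angle is its tilt about unit x: 0 shut, stop at 0.8 rad. The carton fits under from 0.65; 0.7 is comfortable. About 2 N on mid plate starts it, 5 N holds it open. The carton cannot push it open.
- hinge (a point): Point on the hinge rod, at the cover's origin: unit x = 0, y = 60 mm, 162 mm above the counter. The rod is 8 mm thick and runs along unit x, between two bearings 20 mm wide that reach 170 mm above the counter at unit x = -193 and 90 mm.
- flap (a point): Middle of the flap's lower edge (moves with the flap). Shut: unit x = 22 mm, y = -2 mm, 5 mm above the deck. The flap is 52 mm wide and 4 mm thick, upright across the lane, with a top panel 60 mm long behind it, 172 mm above the counter when shut. Open at 0.7 its far top edge reaches about 230 mm above the counter.
- plate_mid (a point): Middle of the press plate's top face (plate 168 mm along the lane, unit x -182 to -14 mm, 44 mm wide, 4 mm thick). Shut: 94 mm from the lane's centre line, 158 mm above the counter, sloping up outwards by 0.375 rad. Pressed to 0.7 to 0.75, a fingertip here is 13 to 18 mm above the deck: the other fingertip at that height meets the carton's rear and clears the guides. A pressing fingertip may slide along it.
- carton: The flat closed paper carton with a light grey band, 100 mm long (its x axis, along the lane, nose to +x), 46 mm wide, 30 mm high, about 0.16 kg, lying loose in the lane before the flap. Origin: centre of its underside.
- carton_rear (a point): Centre of the carton's rear end face (facing the robot), 15 mm above the carton's underside.
- carton_nose (a point): Centre of the carton's front end face, 15 mm above the carton's underside.
- amber_bottle: Bystander: amber glass bottle with white cap, 48 mm wide, 95 mm high, on the counter. Origin: centre of its underside.
- white_jar: Bystander: white plastic jar, 72 mm wide, 75 mm high, on the counter. Origin: centre of its underside.
- ampoule_tray: Bystander: open cardboard tray 90 x 60 x 45 mm with small amber ampoules (63 mm high in all), on the counter. Origin: centre of its underside.
There are look-alikes about, which are no part of the job. What is shaped like the carton but purple is not meant.

How it is judged:
By the outcome, as a careful person would: the job done as asked, in the order asked, and still so for the second after the job is handed in, with the robot touching nothing.
It also fails if it takes over 38 s, if anything falls off the work surface, if the arm or the gripper's body presses on something with over 40 N, if the wrist force passes 120 N, or if a joint passes its speed limit or range.

## Robot

A 6-joint arm with a two-finger parallel gripper is mounted at the origin on the work surface. World frame = base frame: x ahead of the robot, y to its left, z up, the work surface at z = 0. Lengths are in m, angles in rad, forces in N, time in s.
With the tool pointing down it reaches from about 0.3 to 0.875 m from the base axis. Payload 6.4 kg.
Tool frame: the origin (TCP) lies midway between the tips of the shut fingers; the grasp point (between the pads) lies 19 mm behind it; z points along the fingers, y is the direction in which the jaws open and shut (so a half turn about z gives the same grasp; the last joint's range is limited). The gripper opens to 85 mm and grips with 20 to 120 N. Pads are 22 mm wide; open, the fingers measure 114 mm over their backs; the gripper's body (76 mm by 85 mm) begins 54 mm behind the grasp point. The pads swing forward as they close: fully open they stand 13 mm farther back than shut.
Start: joints at [-1.353, 0.181, 1.607, -0, 1.354, -0.206], TCP at [0.236, -0.524, 0.231] pointing down, gripper open.
Joint ranges: [-2.99, 2.99], [-0.89, 2.07], [0.3, 2.58], [-1.14, 4.28], [0, 2.63], [-3.12, 3.12]. Speed limits (rad/s): [2.57, 2.57, 3.01, 3.14, 3.14, 3.14].

## Interface

Orientations are given as a unit quaternion [w, x, y, z].
In Python, from bench import ctrl gives the robot as it stands.
- The arm moves only by the tool apply_moves, never from a script. Its argument "plan" is a list of rows, each an object with "translation": the shift along the tool's x, y, z in m, a list of three; "angular": the turn, a rotation vector about the tool's x, y, z in rad, a list of three; "hand": the finger opening in m, from 0 to 0.0854. In form: [{"translation": [x, y, z], "angular": [rx, ry, rz], "hand": hand}, ...]. A call has 1 to 10 rows; each row shifts and turns the commanded pose from where the row before left it, along the tool's axes as they then stand; what a row does not reach is not made up. A row lasts 1/8 s, in which the tool goes at most 62.5 mm and 10.7 degrees, less where a joint would pass 70% of its speed; a pose out of reach is approached as far as the arm can. A call with a gripper value outside its range is refused whole. The fingers move at their own pace and stop on an object; the grip force is fixed at half the most. Time passes only in rows, so rows that do not move let the fingers close. It gives the time, the measured TCP pose, the force and the opening at its end, in the units of the state.
- ctrl.get_obs(): the state, without advancing time (a new reading comes with each control period).
- ctrl.camera(name): name is "scene" or "top" or "wrist"; returns a dict with "img" (400x640x3 uint8, red, green, blue), "K" (3x3 intrinsics, pixels), "eye" and "orientation" of the camera in the world. Camera axes: x right, y up, looking along -z (the intrinsics and any distortion apply to the point x, -y, -z); pixel columns grow to the right and rows downward; lengths in m; the calibration is good to about 2 mm. A picture is of the moment at which its call begins. There is no depth.
- ctrl.hand_in(): hands the job in, once; it reports no verdict.
The state is a dict: "time_s": time; "q": joint angles; "dq": joint speeds; "joint_efforts": joint torques, N m; "eef_pos": TCP position; "eef_rot": TCP orientation; "wrist_force": force on the tool from outside, world axes, zero at the start; "torque": the same for the moment, N m; "opening": opening from 0.0 (shut) to 1.0 (fully open).
Only numpy, scipy, OpenCV 4.12 (cv2) and the standard library are available. Lean on these libraries where they do the work, as an engineer would, in place of code of your own. Each camera call takes 0.05 s, during which the arm holds its last target.

## Working session

There is one attempt and no reset: what is moved stays moved. The work goes in short steps, Python scripts to look and compute and a tool call to move; the robot and the scene stay as the last step left them, time stands still between calls to the robot, and variables do not carry over. Pictures are saved under pics/ and viewed, and the job is handed in when it is done.

Besides the shell and the picture viewer there is one more tool, called after "Call:" as name([rows], argument=value, ...), one row to a line, values as JSON. apply_moves: Moves the arm, as the interface text tells. Its arguments: {"type":"object","properties":{"plan":{"type":"array","items":{"type":"object","properties":{"translation":{"type":"array","items":{"type":"number"}},"angular":{"type":"array","items":{"type":"number"}},"hand":{"type":"number"}}}}},"required":["plan"]}

```bash
ls; mkdir -p pics
python3 - <<'E'
from bench import ctrl
import cv2
o=ctrl.get_obs(); print(o)
for n in ["scene","top","wrist"]:
    c=ctrl.camera(n); cv2.imwrite(f"pics/{n}0.png",c["img"][:,:,::-1]); print(n,c["K"],c["eye"],c["orientation"],c.keys())
E
```

```text
pics
{'time_s': 0.0, 'q': array([-1.35328393e+00,  1.81536860e-01,  1.60797877e+00,  2.24072314e-06,
        1.35378528e+00, -2.06295167e-01]), 'dq': array([ 6.06656066e-05,  3.80717857e-04,  3.14180427e-03, -5.76564071e-04,
        1.86018191e-03, -1.15383999e-03]), 'joint_efforts': array([-9.84770813e-04, -4.44880879e+01, -3.51337516e+01, -3.62431147e-04,
        9.00631916e-03,  1.60565475e-05]), 'eef_pos': array([ 0.2363613 , -0.52358945,  0.23040062]), 'eef_rot': array([-8.54119157e-04,  9.77631974e-01,  2.10321167e-01, -3.69658279e-06]), 'wrist_force': array([-0.22042386,  0.90440294, -0.28981333]), 'torque': array([0.00092692, 0.0047119 , 0.00465533]), 'opening': 0.9958790956860649}
scene [[388.96660622   0.         320.83219319]
 [  0.         388.96660622 197.08815582]
 [  0.           0.           1.        ]] [ 1.13032081 -0.36686046  0.70238077] [0.81345424 0.3762027  0.18930398 0.40115798] dict_keys(['img', 'K', 'eye', 'orientation'])
top [[380.820979     0.         311.98444487]
 [  0.         380.820979   196.45309792]
 [  0.           0.           1.        ]] [0.37082852 0.05382136 1.04830429] [ 0.70906737  0.07169577 -0.06761544 -0.69822012] dict_keys(['img', 'K', 'eye', 'orientation'])
wrist [[343.16199259   0.         322.36798363]
 [  0.         343.16199259 204.09825095]
 [  0.           0.           1.        ]] [ 0.29686511 -0.49562017  0.37115176] [ 0.83268711 -0.11096023  0.07289704 -0.53759281] dict_keys(['img', 'K', 'eye', 'orientation'])
```

View pics/scene0.png

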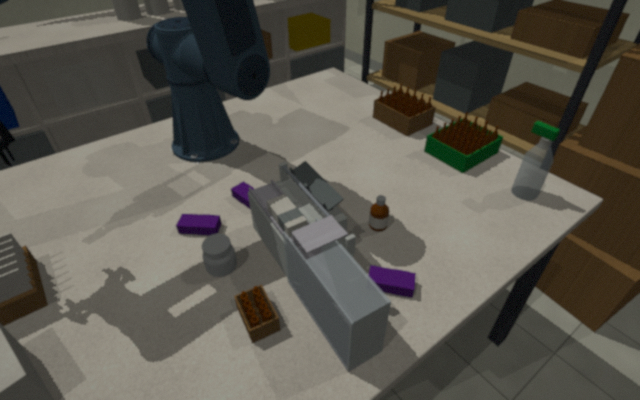

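View pics/top0.png

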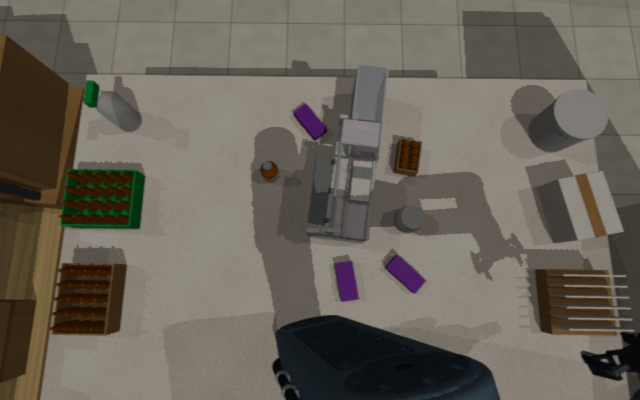

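View pics/wrist0.png

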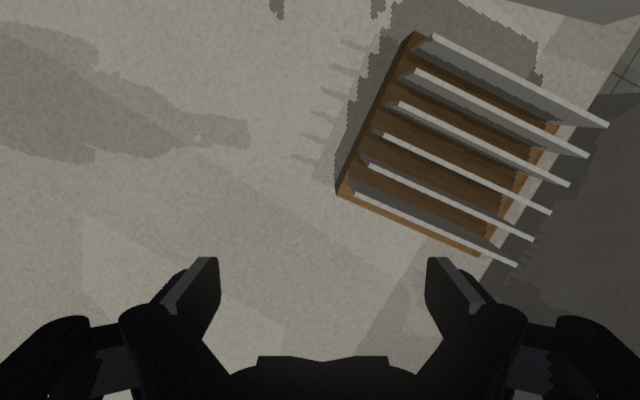

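The scene shows the unit in the middle with its plate on the robot's left. The amber bottle is at top (269,170), the jar at (409,218) and the ampoule tray at (408,156). The purple boxes at (346,280), (405,273) and (309,121) are decoys. The candidate carton is in the lane, around (357,190). I'll enlarge that area.

Run:
```python
import cv2
a=cv2.imread("pics/top0.png"); cv2.imwrite("pics/top0c.png",cv2.resize(a[60:250,290:400],None,fx=5.2/1.7,fy=5.2/1.7,interpolation=cv2.INTER_CUBIC))
a=cv2.imread("pics/scene0.png"); cv2.imwrite("pics/scene0c.png",cv2.resize(a[150:370,230:400],None,fx=2.7,fy=2.7,interpolation=cv2.INTER_CUBIC))
```

```text
(no output)
```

View pics/top0c.png

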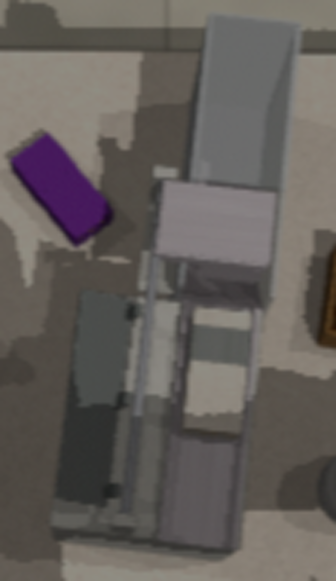

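View pics/scene0c.png

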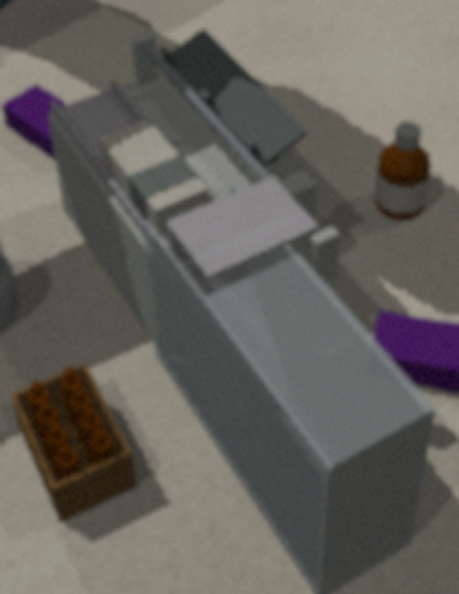

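Carton found: the white box with the grey band in the lane. Next I'll measure the unit's pose from larger crops.

Run:
```python
import cv2
a=cv2.imread("pics/top0.png"); 
def crop(a,x0,y0,x1,y1,f,n):
    c=cv2.resize(a[y0:y1,x0:x1],None,fx=f,fy=f,interpolation=cv2.INTER_CUBIC)
    c=cv2.convertScaleAbs(c,alpha=1.5,beta=10)
    for x in range((x0+9)//10*10,x1,10): cv2.putText(c,str(x),(int((x-x0+.5)*f),10),0,.35,(0,0,255),1);cv2.line(c,(int((x-x0+.5)*f),12),(int((x-x0+.5)*f),18),(0,0,255),1)
    for y in range((y0+9)//10*10,y1,10): cv2.putText(c,str(y),(0,int((y-y0+.5)*f)),0,.35,(0,0,255),1);cv2.line(c,(24,int((y-y0+.5)*f)),(30,int((y-y0+.5)*f)),(0,0,255),1)
    cv2.imwrite(n,c)
crop(a,300,60,400,150,6.5,"pics/t1.png")
crop(a,295,150,395,245,6.2,"pics/t2.png")
a=cv2.imread("pics/scene0.png")
crop(a,240,155,380,255,5.6,"pics/s1.png")
crop(a,250,240,400,365,4.7,"pics/s2.png")
```

```text
(no output)
```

View pics/t1.png

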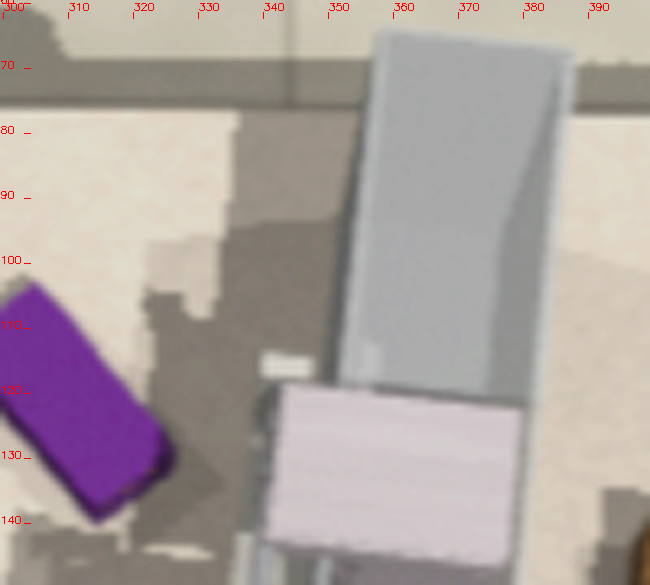

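View pics/t2.png

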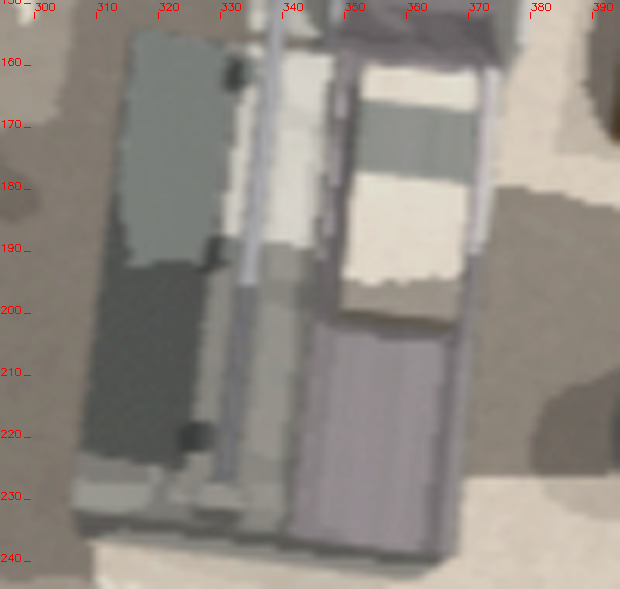

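View pics/s1.png

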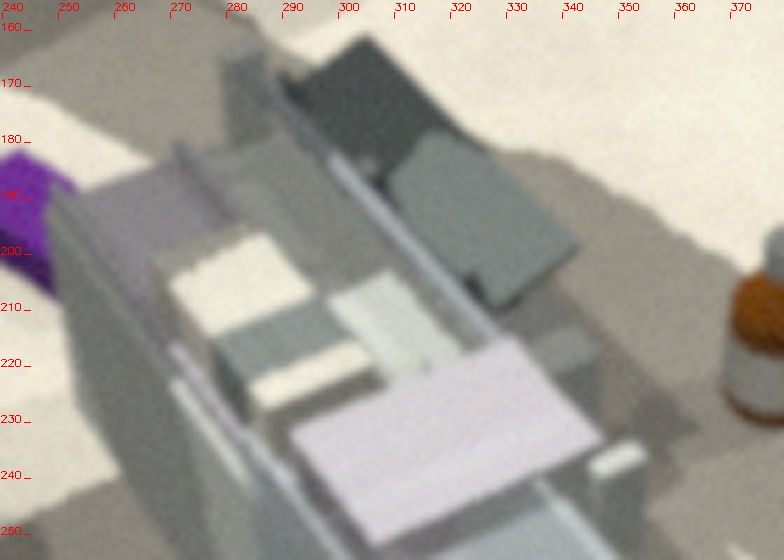

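View pics/s2.png

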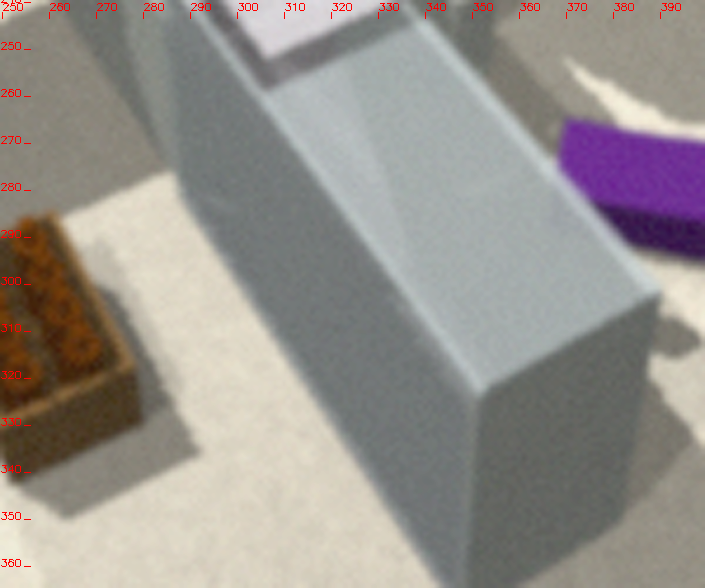

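```bash
cat > h.py <<'E'
import numpy as np, cv2
from scipy.spatial.transform import Rotation as R
from scipy.optimize import least_squares
CAM={'scene':([[388.9666,0,320.832],[0,388.9666,197.088],[0,0,1]],[1.13032081,-0.36686046,0.70238077],[0.81345424,0.3762027,0.18930398,0.40115798]),
'top':([[380.821,0,311.984],[0,380.821,196.453],[0,0,1]],[0.37082852,0.05382136,1.04830429],[0.70906737,0.07169577,-0.06761544,-0.69822012])}
def proj(c,P):
    K,e,q=CAM[c] if isinstance(c,str) else c
    r=R.from_quat(np.roll(q,-1)).as_matrix()
    p=(np.atleast_2d(P)-e)@r; p=p*[1,-1,-1]; p=p@np.array(K).T
    return p[:,:2]/p[:,2:]
def u2w(p,P):
    c,s=np.cos(p[2]),np.sin(p[2]); P=np.atleast_2d(P)
    return np.c_[p[0]+c*P[:,0]-s*P[:,1],p[1]+s*P[:,0]+c*P[:,1],P[:,2]]
E
python3 - <<'E'
from h import *
PO=(.1145,.166);PI=(.0735,.150)
obs=[('top',(-.014,*PO),(315.7,154.5)),('top',(-.182,*PO),(307.7,221.8)),('top',(-.182,*PI),(324.2,225.5)),
('scene',(-.182,*PO),(304.9,161.3)),('scene',(-.014,*PO),(342.9,198.8)),('scene',(-.014,*PI),(329,209.2)),
('top',(.24,'w',.162),(357.4,64.4)),('top',(.24,'-w',.162),(387.8,67.4)),('scene',(.24,'-w',.162),(350.7,323.7)),('scene',(.24,'w',.162),(390,302.5)),
('top',(.09,.06,.17),(344.3,116)),('scene',(.09,.06,.17),(350,236.5)),('top',(-.193,.06,.17),(329.4,229.5)),
('top',('c0','c+',.15),(349.5,199.7)),('top',('c0','c-',.15),(368.5,202)),('scene',('c0','c-',.15),(267.4,201.5)),('scene',('c0','c+',.15),(282.2,194.3)),
('scene',('c1','c-',.15),(286,226)),('scene',('c1','c+',.15),(306.7,217.5))]
def pts(p):
    d={'w':p[3],'-w':-p[3],'c0':p[4],'c1':p[4]+.1,'c+':p[5]+.023,'c-':p[5]-.023}
    return [np.array([d.get(v,v) if isinstance(v,str) else v for v in o[1]],float) for o in obs]
def f(p):
    r=[]
    for o,P in zip(obs,pts(p)):
        W=u2w(p[:3],P)+[0,0,p[6]]
        r.append(proj(o[0],W)[0]-o[2])
    return np.ravel(r)
s=least_squares(f,[.45,-.05,-.1,.036,-.12,0,0],loss='soft_l1')
print(np.round(s.x,4)); r=f(s.x).reshape(-1,2)
for o,e in zip(obs,r): print(o[0],o[1],np.round(e,1))
E
```

```text
[ 0.6545 -0.0627 -0.1104  0.0388 -0.1131 -0.001  -0.0038]
top (-0.014, 0.1145, 0.166) [ 0.2 -0.5]
top (-0.182, 0.1145, 0.166) [-0.7  0.4]
top (-0.182, 0.0735, 0.15) [-0.  -0.3]
scene (-0.182, 0.1145, 0.166) [-0.2 -0.9]
scene (-0.014, 0.1145, 0.166) [ 0.1 -0.1]
scene (-0.014, 0.0735, 0.15) [-2.3  1.8]
top (0.24, 'w', 0.162) [ 0.1 -0.8]
top (0.24, '-w', 0.162) [-0.1 -0.4]
scene (0.24, '-w', 0.162) [ 0.2 -0. ]
scene (0.24, 'w', 0.162) [-0.  -0.8]
top (0.09, 0.06, 0.17) [-1.3 -0. ]
scene (0.09, 0.06, 0.17) [-0.6  0.5]
top (-0.193, 0.06, 0.17) [0.2 0.1]
top ('c0', 'c+', 0.15) [-0.7 -0. ]
top ('c0', 'c-', 0.15) [-0.7  0. ]
scene ('c0', 'c-', 0.15) [-2.2 -0.9]
scene ('c0', 'c+', 0.15) [ 1.7 -0.7]
scene ('c1', 'c-', 0.15) [-0.   2.1]
scene ('c1', 'c+', 0.15) [-0.9  2.4]
```

Call:
apply_moves([
  {"translation": [0, 0, -0.03], "angular": [0, 0, 0.135], "hand": 0.0854},
  {"translation": [0, 0, -0.04], "angular": [0, 0, 0.135], "hand": 0.0854},
  {"translation": [0, 0, -0.04], "angular": [0, 0, 0.135], "hand": 0.0854},
  {"translation": [0, 0, -0.03], "angular": [0, 0, 0.13], "hand": 0.0854},
])

```text
time_s: 0.65
eef_pos: [0.2365, -0.5243, 0.373]
eef_rot: [0.001, 0.998, -0.058, 0.0]
wrist_force: [0.2, -0.1, 0.1]
opening: 1.002
```

Call:
apply_moves([
  {"translation": [0.0195, -0.055, 0], "angular": [0, 0, 0], "hand": 0.075},
  {"translation": [0.0195, -0.055, 0], "angular": [0, 0, 0], "hand": 0.075},
  {"translation": [0.0195, -0.055, 0], "angular": [0, 0, 0], "hand": 0.075},
  {"translation": [0.0195, -0.055, 0], "angular": [0, 0, 0], "hand": 0.075},
  {"translation": [0.0195, -0.055, 0], "angular": [0, 0, 0], "hand": 0.075},
  {"translation": [0.0195, -0.055, 0], "angular": [0, 0, 0], "hand": 0.075},
  {"translation": [0.0195, -0.055, 0], "angular": [0, 0, 0], "hand": 0.075},
  {"translation": [0.0195, -0.055, 0], "angular": [0, 0, 0], "hand": 0.075},
  {"translation": [0.0195, -0.055, 0], "angular": [0, 0, 0], "hand": 0.075},
  {"translation": [0.0195, -0.055, 0], "angular": [0, 0, 0], "hand": 0.075},
])

```text
time_s: 1.9
eef_pos: [0.4917, 0.0028, 0.3712]
eef_rot: [0.0, 0.998, -0.056, 0.0]
wrist_force: [0.9, -1.2, 0.9]
opening: 0.881
```

Run:
```python
from h import *
from bench import ctrl
o=ctrl.get_obs(); print(o['time_s'],o['eef_pos'],o['eef_rot'],o['q'],o['opening'],o['wrist_force'])
for n in ["wrist","scene"]:
    c=ctrl.camera(n); cv2.imwrite(f"pics/{n}1.png",c["img"][:,:,::-1]); print(c["eye"],c["orientation"])
print(proj((c["K"],c["eye"],c["orientation"]),[[.6,0,.1]]))
```

```text
1.9 [0.49174846 0.00275182 0.37124486] [ 9.88951411e-05  9.98456728e-01 -5.55349878e-02  1.30450988e-04] [-2.36207350e-01 -9.32158365e-02  1.61376873e+00 -1.47881929e-04
  1.62074757e+00  1.44570872e+00] 0.881479424382845 [ 0.88156585 -1.24946183  0.93286001]
[ 0.55766273 -0.00390823  0.51191316] [-0.66092081  0.08838092 -0.0994042   0.73857383]
[ 1.13032081 -0.36686046  0.70238077] [0.81345424 0.3762027  0.18930398 0.40115798]
[[309.24653241 216.80644816]]
```

View pics/wrist1.png

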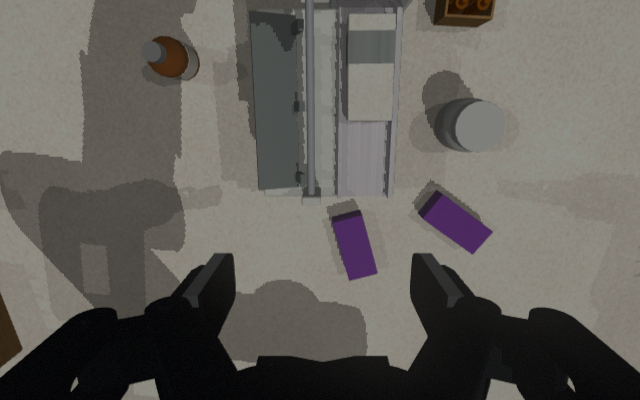

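View pics/scene1.png

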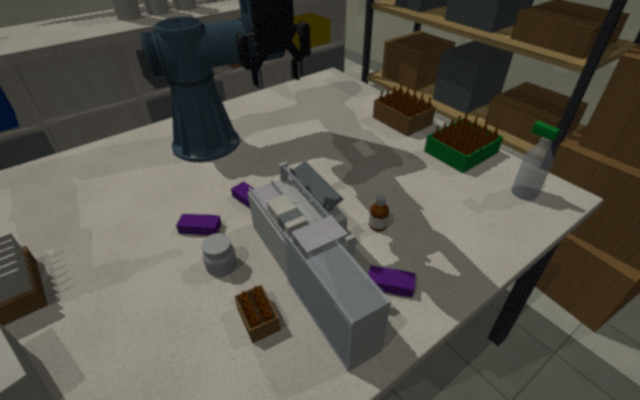

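The wrist view shows the plate at (275,100), the rod at (311,100), the lane around (365,160) and the carton's rear edge near v=120. I'll enlarge it to refine the fit.

Run:
```python
import cv2
a=cv2.imread("pics/wrist1.png"); 
def crop(a,x0,y0,x1,y1,f,n):
    c=cv2.resize(a[y0:y1,x0:x1],None,fx=f,fy=f,interpolation=cv2.INTER_CUBIC)
    c=cv2.convertScaleAbs(c,alpha=1.5,beta=10)
    for x in range((x0+9)//10*10,x1,10): cv2.putText(c,str(x),(int((x-x0+.5)*f),10),0,.35,(0,0,255),1);cv2.line(c,(int((x-x0+.5)*f),12),(int((x-x0+.5)*f),18),(0,0,255),1)
    for y in range((y0+9)//10*10,y1,10): cv2.putText(c,str(y),(0,int((y-y0+.5)*f)),0,.35,(0,0,255),1);cv2.line(c,(24,int((y-y0+.5)*f)),(30,int((y-y0+.5)*f)),(0,0,255),1)
    cv2.imwrite(n,c)
crop(a,235,0,415,215,2.75,"pics/w1.png")
crop(a,235,100,415,215,4.4,"pics/w1b.png")
```

```text
(no output)
```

View pics/w1.png

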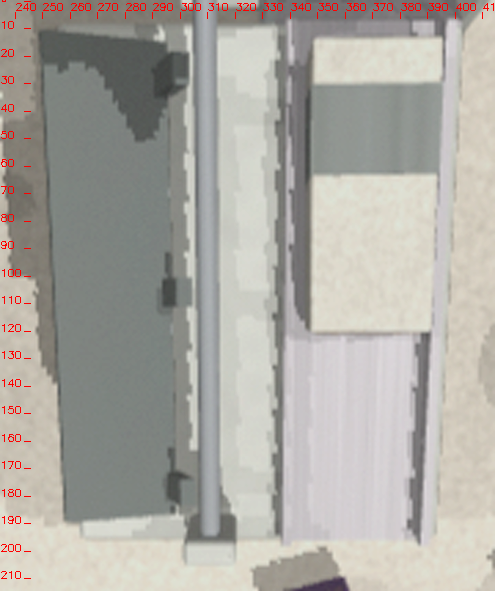

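View pics/w1b.png

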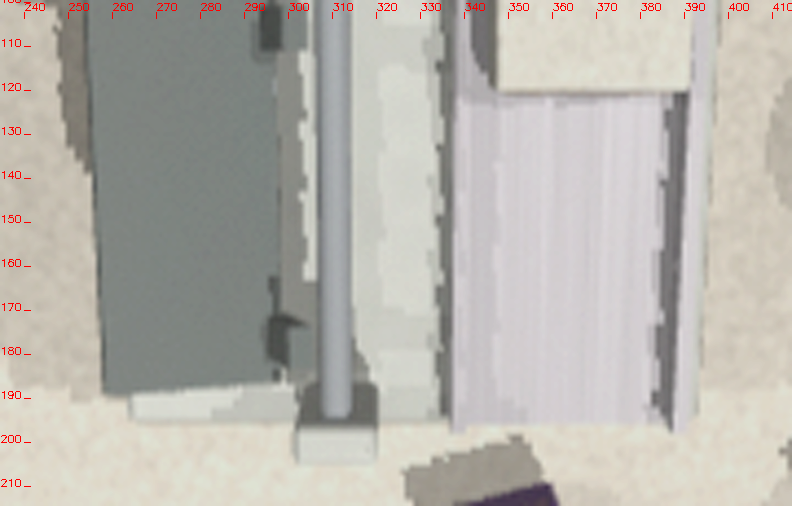

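```bash
cat >> h.py <<'E'
CAM['wrist']=([[343.16199259,0,322.36798363],[0,343.16199259,204.09825095],[0,0,1]],[0.55766273,-0.00390823,0.51191316],[-0.66092081,0.08838092,-0.0994042,0.73857383])
E
python3 - <<'E'
from h import *
PO=(.1145,.166);PI=(.0735,.150)
obs=[('top',(-.014,*PO),(315.7,154.5)),('top',(-.182,*PO),(307.7,221.8)),('top',(-.182,*PI),(324.2,225.5)),
('scene',(-.182,*PO),(304.9,161.3)),('scene',(-.014,*PO),(342.9,198.8)),
('top',(.24,'w',.162),(357.4,64.4)),('top',(.24,'-w',.162),(387.8,67.4)),('scene',(.24,'-w',.162),(350.7,323.7)),('scene',(.24,'w',.162),(390,302.5)),
('top',(.09,.06,.17),(344.3,116)),('scene',(.09,.06,.17),(350,236.5)),('top',(-.193,.06,.17),(329.4,229.5)),
('top',('c0','c+',.15),(349.5,199.7)),('top',('c0','c-',.15),(368.5,202)),
('wrist',(-.014,*PO),(249,10.4)),('wrist',(-.014,*PI),(294.5,15.1)),('wrist',(-.182,*PO),(258.1,189.3)),('wrist',(-.182,*PI),(297.8,185.7)),
('wrist',('c1','c+',.15),(348.3,13.3)),('wrist',('c1','c-',.15),(395.2,14)),('wrist',('c0','c+',.15),(347.6,119.9)),('wrist',('c0','c-',.15),(391.2,120.2)),
('wrist',(-.2,.031,.13),(337.2,197)),('wrist',(-.2,.027,.13),(339.7,197)),('wrist',(-.2,-.027,.13),(387.2,197.2)),('wrist',(-.2,-.031,.13),(391.3,197.2))]
def f(p,O):
    d={'w':p[3],'-w':-p[3],'c0':p[4],'c1':p[4]+.1,'c+':p[5]+.023,'c-':p[5]-.023}
    r=[]
    for o in O:
        P=np.array([d.get(v,v) if isinstance(v,str) else v for v in o[1]],float)
        r.append(proj(o[0],u2w(p[:3],P)+[0,0,p[6]])[0]-o[2])
    r.append([ (p[3]-.037)*100,0])
    return np.ravel(r)
for O in (obs,[o for o in obs if o[0]=='wrist'],[o for o in obs if o[0]!='wrist']):
    s=least_squares(f,[.65,-.06,-.1,.036,-.12,0,0],args=(O,),loss='soft_l1')
    print(np.round(s.x,4)); r=f(s.x,O).reshape(-1,2)
    if O is obs or 1: print([(o[0],o[1],np.round(e,1)) for o,e in zip(O,r) if abs(e).max()>.9])
E
```

```text
[ 0.6544 -0.0622 -0.1099  0.0388 -0.1127 -0.0008 -0.0048]
[('top', (-0.182, 0.1145, 0.166), array([-0.9,  0.5])), ('top', (0.09, 0.06, 0.17), array([-1.5,  0.2])), ('top', ('c0', 'c+', 0.15), array([-1. , -0.1])), ('top', ('c0', 'c-', 0.15), array([-1., -0.])), ('wrist', (-0.182, 0.0735, 0.15), array([1., 0.])), ('wrist', ('c1', 'c-', 0.15), array([ 1.3, -0.7])), ('wrist', (-0.2, -0.031, 0.13), array([-1.1, -0. ]))]
[ 0.6547 -0.0615 -0.1063  0.037  -0.1129 -0.001  -0.0046]
[('wrist', (-0.182, 0.0735, 0.15), array([0.9, 0.1])), ('wrist', ('c1', 'c-', 0.15), array([ 0.9, -0.8])), ('wrist', (-0.2, -0.031, 0.13), array([-1.1, -0.3]))]
[ 0.6545 -0.0628 -0.1105  0.0388 -0.1127 -0.0026 -0.0047]
[('top', (0.09, 0.06, 0.17), array([-1.3,  0.1]))]
```

Call:
apply_moves([
  {"translation": [0, 0, 0], "angular": [0, 0.1, 0], "hand": 0.075},
  {"translation": [0, 0, 0], "angular": [0, 0.1, 0], "hand": 0.075},
  {"translation": [-0.004, 0.0005, 0.038], "angular": [0, 0, 0], "hand": 0.075},
  {"translation": [-0.004, 0.0005, 0.038], "angular": [0, 0, 0], "hand": 0.075},
  {"translation": [-0.004, 0.0005, 0.038], "angular": [0, 0, 0], "hand": 0.075},
  {"translation": [-0.004, 0.0005, 0.038], "angular": [0, 0, 0], "hand": 0.075},
  {"translation": [-0.004, 0.0005, 0.038], "angular": [0, 0, 0], "hand": 0.075},
  {"translation": [0, 0, 0], "angular": [0, 0, 0], "hand": 0.075},
])

```text
time_s: 3.0
eef_pos: [0.5064, -0.0036, 0.1779]
eef_rot: [0.005, 0.994, -0.056, 0.096]
wrist_force: [-0.6, 0.3, -0.4]
opening: 0.879
```

```bash
cat > look.py <<'E'
import sys
from h import *
from bench import ctrl
k=sys.argv[1]
o=ctrl.get_obs(); print(o['time_s'],o['eef_pos'],o['eef_rot'],o['opening'],o['wrist_force'])
p=o['eef_pos']-[.6544,-.062,0]; c,s=np.cos(-.109),np.sin(-.109); print('unit',c*p[0]+s*p[1],-s*p[0]+c*p[1],p[2])
print('tool z',R.from_quat(np.roll(o['eef_rot'],-1)).as_matrix().T.round(3).tolist())
for n in sys.argv[2:]:
    w=ctrl.camera(n); cv2.imwrite(f"pics/{n}{k}.png",w["img"][:,:,::-1])
    if n=='scene': cv2.imwrite(f"pics/sc{k}.png",cv2.convertScaleAbs(cv2.resize(w['img'][120:270,200:400,::-1],None,fx=3.9,fy=3.9,interpolation=cv2.INTER_CUBIC),alpha=1.4,beta=10))
E
python3 look.py 2 wrist scene
```

```text
3.0 [ 0.50643243 -0.0036044   0.17785119] [ 0.00498302  0.99380521 -0.05564558  0.09607263] 0.8787440118435292 [-0.60199987  0.34440643 -0.41411065]
unit -0.1534419670611348 0.04195249540476843 0.17785118686500992
tool z [[0.975, -0.11, 0.192], [-0.112, -0.994, -0.001], [0.19, -0.021, -0.981]]
```

View pics/wrist2.png

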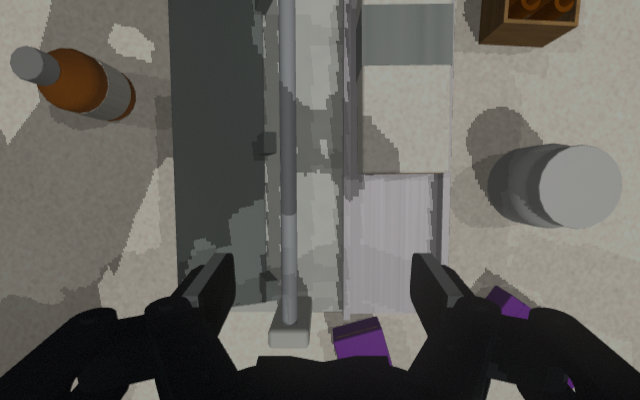

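View pics/sc2.png

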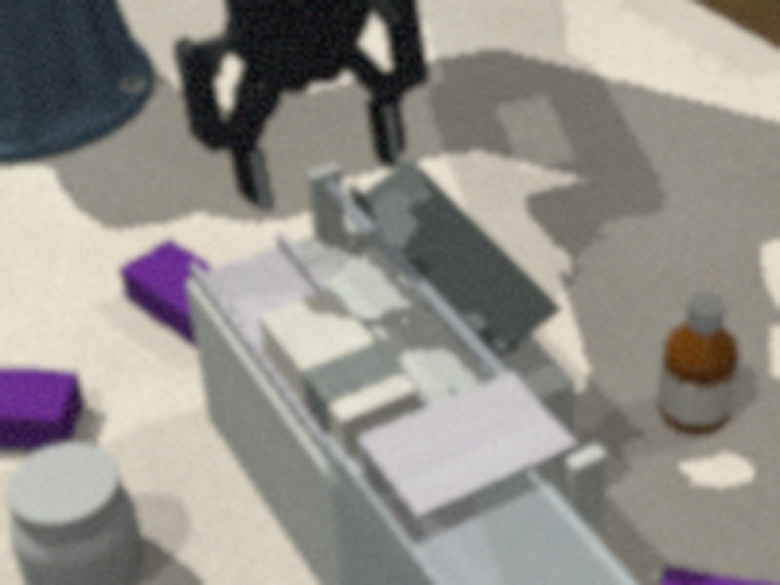

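```bash
python3 - <<'E'
from h import *
T=np.array([.50643,-.0036,.17785]);X,Y,Z=np.array([[0.975,-0.11,0.192],[-0.112,-0.994,-0.001],[0.19,-0.021,-0.981]])
for b in (0,.01,.02,.03):
    print(b,[proj('scene',T-b*Z+sg*Y*.0375)[0].round(1) for sg in(1,-1)],[proj('scene',T-b*Z+sg*Y*.05)[0].round(1) for sg in(1,-1)])
p=(.6544,-.062,-.109)
print(proj('scene',u2w(p,[[-.182,.1145,.166]])))
E
python3 -c "
import cv2
a=cv2.imread('pics/scene2.png');cv2.imwrite('pics/sc2b.png',cv2.convertScaleAbs(cv2.resize(a[125:225,235:335],None,fx=6,fy=6,interpolation=cv2.INTER_CUBIC),alpha=2.2,beta=20))"
```

```text
0 [array([267.9, 175.4]), array([297.4, 165.2])] [array([262.8, 177.2]), array([302.2, 163.6])]
0.01 [array([267.2, 171.5]), array([296.9, 161.3])] [array([262. , 173.2]), array([301.6, 159.7])]
0.02 [array([266.4, 167.5]), array([296.3, 157.4])] [array([261.2, 169.2]), array([301.1, 155.8])]
0.03 [array([265.6, 163.4]), array([295.7, 153.4])] [array([260.4, 165.1]), array([300.5, 151.8])]
[[304.75885184 158.9473441 ]]
```

View pics/sc2b.png

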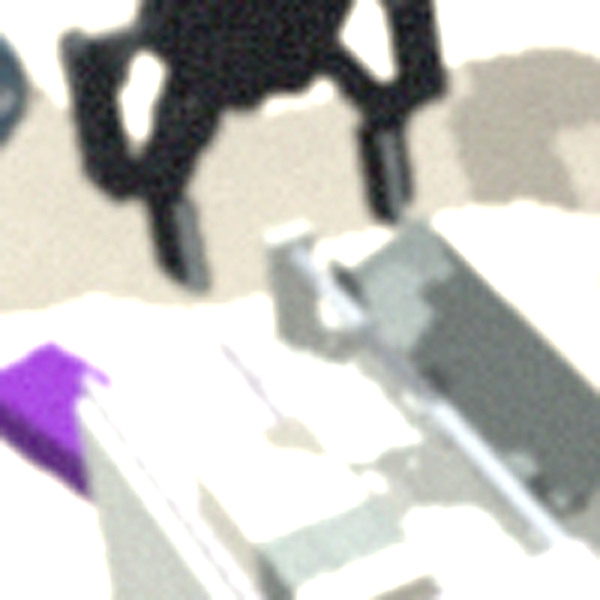

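Call:
apply_moves([
  {"translation": [-0.0019, -0.0015, 0.0098], "angular": [0, 0, 0], "hand": 0.075},
  {"translation": [-0.0019, -0.0015, 0.0098], "angular": [0, 0, 0], "hand": 0.075},
  {"translation": [-0.0019, 0, 0.0098], "angular": [0, 0, 0], "hand": 0.075},
  {"translation": [-0.001, 0, 0.0049], "angular": [0, 0, 0], "hand": 0.075},
])

```text
time_s: 3.6
eef_pos: [0.5096, -0.0007, 0.1457]
eef_rot: [0.006, 0.993, -0.055, 0.1]
wrist_force: [-2.0, -1.5, 3.9]
opening: 0.879
```

```bash
python3 look.py 3 wrist scene
```

```text
3.6 [ 0.50964305 -0.00073101  0.14571733] [ 0.00560911  0.99347563 -0.05520745  0.09963361] 0.878899495389843 [-1.95612725 -1.51515885  3.87571343]
unit -0.15056297775863256 0.045158095745574396 0.14571732859129713
tool z [[0.974, -0.109, 0.199], [-0.111, -0.994, 0.0], [0.197, -0.022, -0.98]]
```

View pics/wrist3.png

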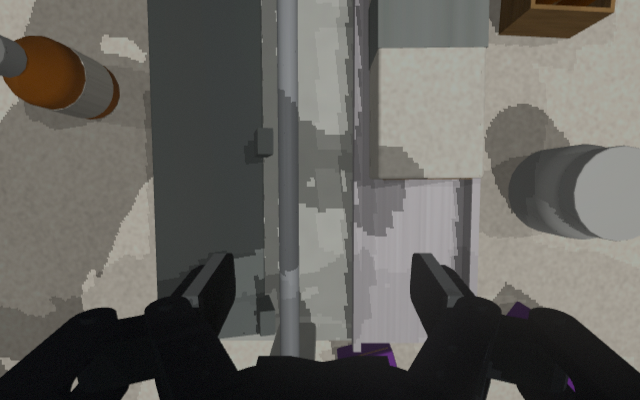

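View pics/sc3.png

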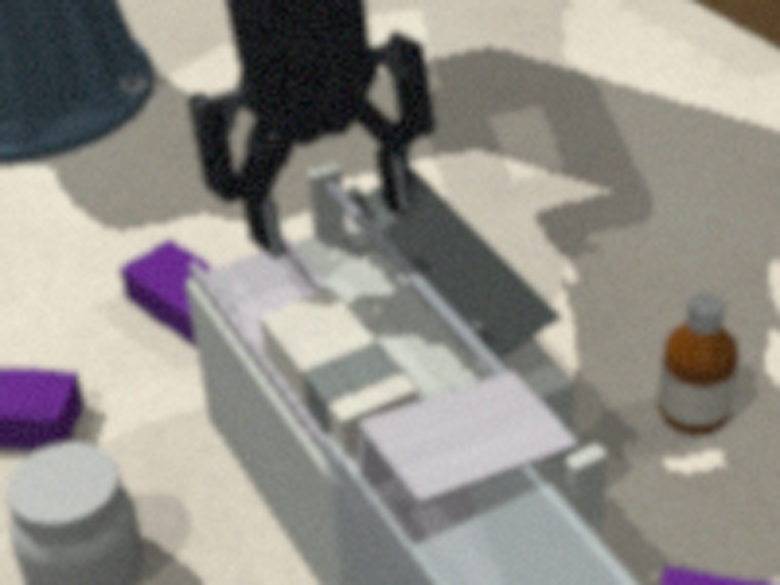

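Call:
apply_moves([
  {"translation": [-0.0016, 0, 0.0078], "angular": [0, 0, 0], "hand": 0.075},
  {"translation": [-0.0016, 0, 0.0078], "angular": [0, 0, 0], "hand": 0.075},
  {"translation": [-0.0006, 0, 0.003], "angular": [0, 0, 0], "hand": 0.075},
  {"translation": [0, 0, 0], "angular": [0, 0, 0], "hand": 0.075},
])

```text
time_s: 4.2
eef_pos: [0.5119, -0.0016, 0.1292]
eef_rot: [0.006, 0.993, -0.056, 0.102]
wrist_force: [0.8, -1.6, 7.6]
opening: 0.882
```

```bash
python3 look.py 4 wrist scene
```

```text
4.2 [ 0.51186348 -0.00160018  0.12920449] [ 0.00610923  0.99319025 -0.05555325  0.10222352] 0.8815718635115768 [ 0.83308707 -1.58498703  7.61281857]
unit -0.14826117062857666 0.044535638047901865 0.12920448863281025
tool z [[0.973, -0.109, 0.204], [-0.112, -0.994, 0.001], [0.202, -0.023, -0.979]]
```

View pics/wrist4.png

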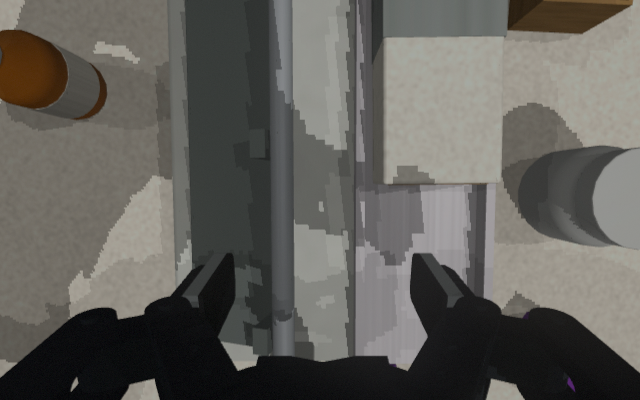

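View pics/sc4.png

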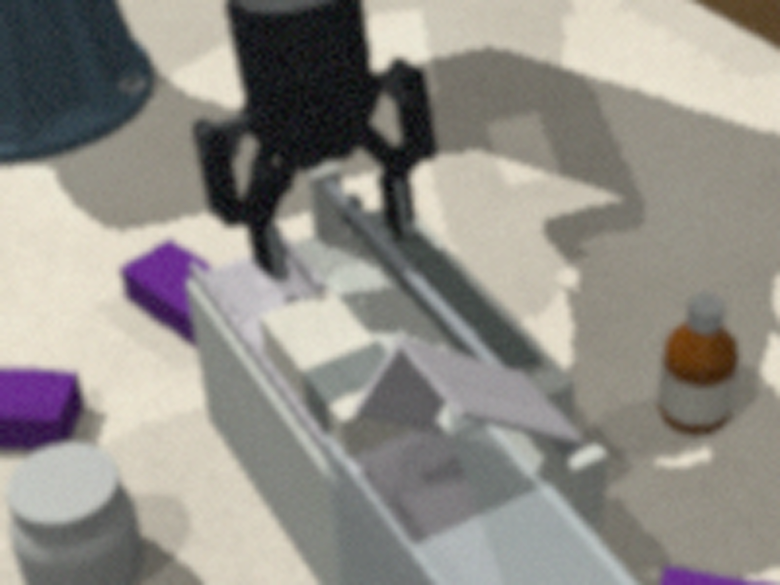

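```bash
python3 - <<'E'
from h import *
p=(.6544,-.062,-.109)
for y0 in(-.028,):
 for th in (0,.5,.6,.65,.7,.75,.8):
  out=[]
  for x in(.022,.082):
   dy,dz=y0-.06,.010; c,s=np.cos(th),np.sin(th)
   y=.06+dy*c+dz*s; z=.162-dy*s+dz*c
   for off in (0,-.0047): out.append(proj('scene',u2w(p,[[x,y,z+off]]))[0].round(1).tolist())
  print(y0,th,out,round(z,3))
E
python3 -c "
import cv2
a=cv2.imread('pics/scene4.png');cv2.imwrite('pics/sc4b.png',cv2.convertScaleAbs(cv2.resize(a[170:260,240:360],None,fx=6,fy=6,interpolation=cv2.INTER_CUBIC),alpha=1.6,beta=10))"
```

```text
-0.028 0 [[291.9, 230.1], [292.0, 231.8], [307.3, 250.1], [307.4, 251.8]] 0.172
-0.028 0.5 [[298.1, 211.5], [298.2, 213.3], [314.3, 231.0], [314.3, 232.9]] 0.213
-0.028 0.6 [[300.5, 207.7], [300.6, 209.6], [316.9, 227.0], [316.9, 228.9]] 0.22
-0.028 0.65 [[301.8, 205.8], [301.9, 207.7], [318.3, 225.1], [318.4, 227.0]] 0.223
-0.028 0.7 [[303.2, 204.0], [303.3, 205.9], [319.9, 223.1], [319.9, 225.1]] 0.226
-0.028 0.75 [[304.7, 202.2], [304.8, 204.1], [321.5, 221.3], [321.5, 223.2]] 0.229
-0.028 0.8 [[306.3, 200.4], [306.4, 202.3], [323.1, 219.4], [323.1, 221.3]] 0.232
```

View pics/sc4b.png

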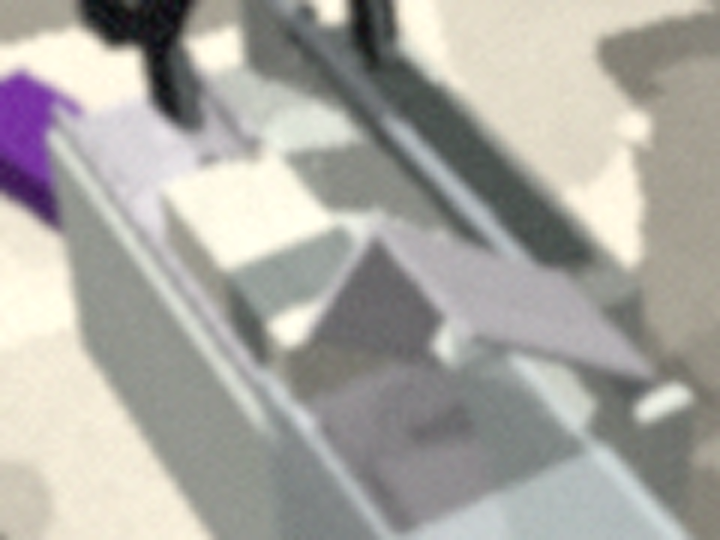

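Fitting the peak at (302.5,207.5) puts the cover at about 0.65 rad. I'll press 2.5 mm further, then push.

Call:
apply_moves([
  {"translation": [-0.0005, 0, 0.0025], "angular": [0, 0, 0], "hand": 0.075},
  {"translation": [0, 0, 0], "angular": [0, 0, 0], "hand": 0.075},
  {"translation": [0.0078, 0, 0.0016], "angular": [0, 0, 0], "hand": 0.075},
  {"translation": [0.0078, 0, 0.0016], "angular": [0, 0, 0], "hand": 0.075},
])

```text
time_s: 4.8
eef_pos: [0.5253, -0.002, 0.1248]
eef_rot: [0.005, 0.994, -0.055, 0.099]
wrist_force: [-3.7, 2.6, 4.1]
opening: 0.877
```

```bash
python3 look.py 5 wrist scene; python3 -c "
import cv2
a=cv2.imread('pics/scene5.png');cv2.imwrite('pics/sc5b.png',cv2.convertScaleAbs(cv2.resize(a[170:260,240:360],None,fx=6,fy=6,interpolation=cv2.INTER_CUBIC),alpha=1.6,beta=10))"
```

```text
4.8 [ 0.52534706 -0.00200587  0.12481881] [ 0.00513144  0.99351023 -0.05520894  0.09931299] 0.8772599484562804 [-3.66388092  2.60214763  4.13225731]
unit -0.13481347957302536 0.045599151696149545 0.12481880697302561
tool z [[0.974, -0.109, 0.198], [-0.111, -0.994, -0.001], [0.197, -0.021, -0.98]]
```

View pics/wrist5.png

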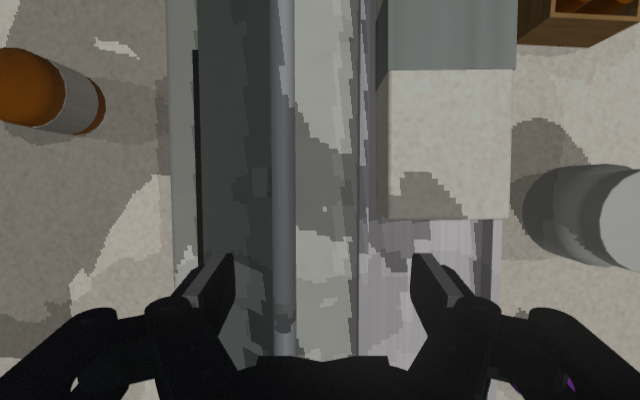

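View pics/sc5b.png

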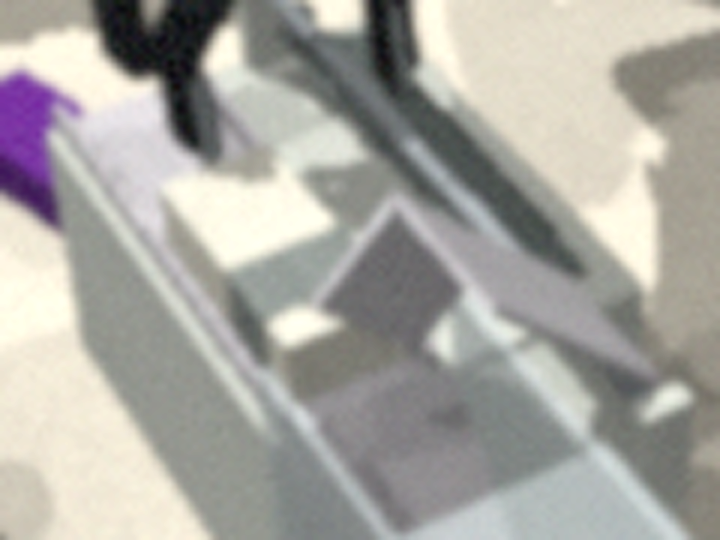

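Call:
apply_moves([
  {"translation": [0.0081, 0, 0.0004], "angular": [0, 0, 0], "hand": 0.075},
  {"translation": [0.0078, 0, 0.0016], "angular": [0, 0, 0], "hand": 0.075},
  {"translation": [0.0078, 0, 0.0016], "angular": [0, 0, 0], "hand": 0.075},
  {"translation": [0.0078, 0, 0.0016], "angular": [0, 0, 0], "hand": 0.075},
  {"translation": [0, 0, 0], "angular": [0, 0, 0], "hand": 0.075},
])

```text
time_s: 5.52
eef_pos: [0.5582, -0.0061, 0.1259]
eef_rot: [0.005, 0.993, -0.055, 0.1]
wrist_force: [-0.1, 2.5, 3.4]
opening: 0.874
```

```bash
python3 look.py 6 wrist scene; python3 -c "
import cv2
a=cv2.imread('pics/scene6.png');cv2.imwrite('pics/sc6b.png',cv2.convertScaleAbs(cv2.resize(a[170:260,240:360],None,fx=6,fy=6,interpolation=cv2.INTER_CUBIC),alpha=1.6,beta=10))"
```

```text
5.525 [ 0.55816334 -0.00612223  0.12589684] [ 0.00548765  0.99340538 -0.05543685  0.10021175] 0.8740282671753908 [-0.06959927  2.49459021  3.41569019]
unit -0.10174415769958008 0.04507711490817412 0.12589683947656288
tool z [[0.974, -0.109, 0.2], [-0.111, -0.994, -0.0], [0.198, -0.022, -0.98]]
```

View pics/wrist6.png

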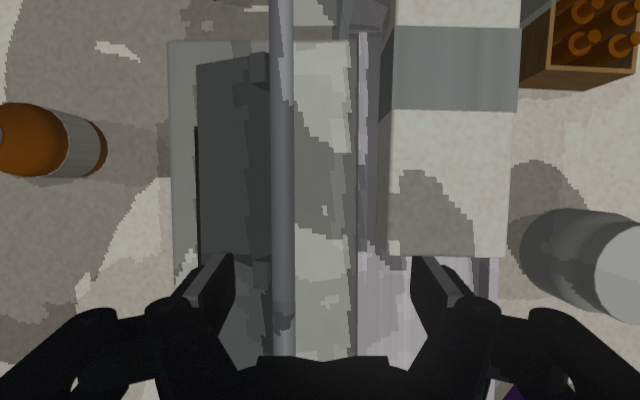

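View pics/sc6b.png

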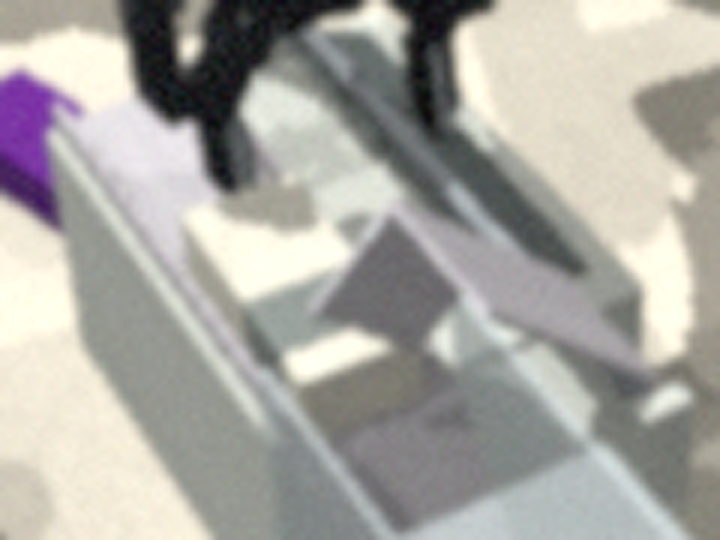

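Call:
apply_moves([
  {"translation": [0.0078, 0, 0.0016], "angular": [0, 0, 0], "hand": 0.075},
  {"translation": [0.0078, 0, 0.0016], "angular": [0, 0, 0], "hand": 0.075},
  {"translation": [0.0078, 0, 0.0016], "angular": [0, 0, 0], "hand": 0.075},
  {"translation": [0.0078, 0, 0.0016], "angular": [0, 0, 0], "hand": 0.075},
  {"translation": [0.0078, 0, 0.0016], "angular": [0, 0, 0], "hand": 0.075},
  {"translation": [0, 0, 0], "angular": [0, 0, 0], "hand": 0.075},
])

```text
time_s: 6.38
eef_pos: [0.5969, -0.0104, 0.1256]
eef_rot: [0.005, 0.993, -0.055, 0.1]
wrist_force: [-1.7, 2.6, 2.9]
opening: 0.874
```

```bash
python3 look.py 7 wrist scene; python3 -c "
import cv2
a=cv2.imread('pics/scene7.png');cv2.imwrite('pics/sc7b.png',cv2.convertScaleAbs(cv2.resize(a[170:260,240:360],None,fx=6,fy=6,interpolation=cv2.INTER_CUBIC),alpha=1.6,beta=10))"
```

```text
6.375 [ 0.59692807 -0.01039974  0.12559008] [ 0.00546715  0.99347261 -0.05531656  0.09961107] 0.8739579252136735 [-1.69055664  2.60972959  2.94514818]
unit -0.0627441567002942 0.04504198461950022 0.12559007619394508
tool z [[0.974, -0.109, 0.199], [-0.111, -0.994, -0.0], [0.197, -0.022, -0.98]]
```

View pics/wrist7.png

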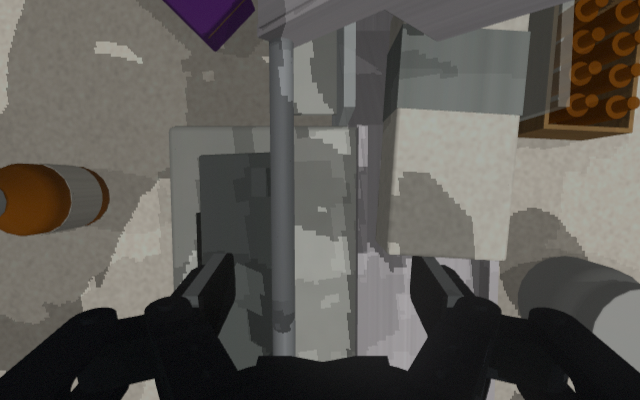

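View pics/sc7b.png

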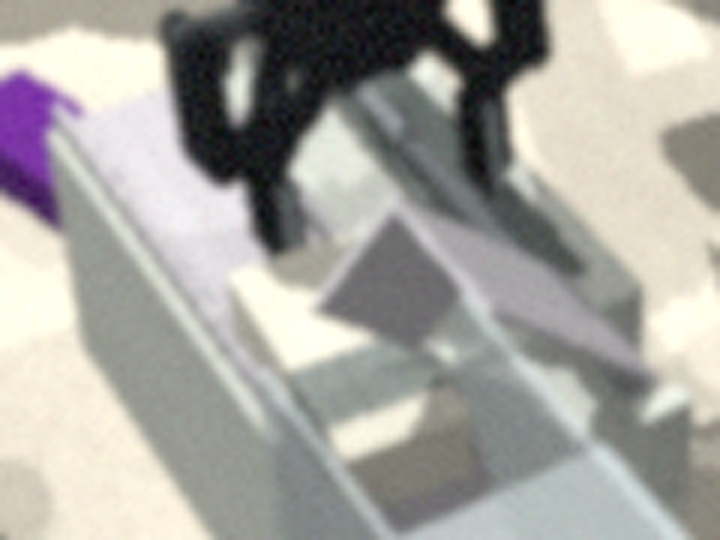

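Call:
apply_moves([
  {"translation": [0.0078, 0, 0.0016], "angular": [0, 0, 0], "hand": 0.075},
  {"translation": [0.0078, 0, 0.0016], "angular": [0, 0, 0], "hand": 0.075},
  {"translation": [0.0059, 0, 0.0012], "angular": [0, 0, 0], "hand": 0.075},
  {"translation": [0, 0, 0], "angular": [0, 0, 0], "hand": 0.075},
])

```text
time_s: 6.98
eef_pos: [0.6185, -0.0128, 0.1255]
eef_rot: [0.006, 0.993, -0.055, 0.099]
wrist_force: [-2.0, 2.7, 4.3]
opening: 0.878
```

```bash
python3 look.py 8 wrist scene; python3 -c "
import cv2
a=cv2.imread('pics/scene8.png');cv2.imwrite('pics/sc8b.png',cv2.convertScaleAbs(cv2.resize(a[170:260,240:360],None,fx=6,fy=6,interpolation=cv2.INTER_CUBIC),alpha=1.6,beta=10))"
```

```text
6.975 [ 0.61851608 -0.01281254  0.12549728] [ 0.00551171  0.99348987 -0.05522546  0.09948694] 0.8776201187953482 [-1.97803939  2.7309813   4.25011491]
unit -0.04102178915776227 0.04499194058206855 0.12549727607077946
tool z [[0.974, -0.109, 0.198], [-0.111, -0.994, -0.0], [0.197, -0.022, -0.98]]
```

View pics/wrist8.png

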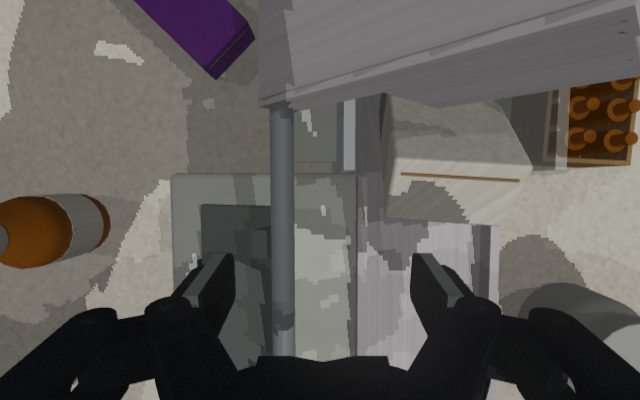

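View pics/sc8b.png

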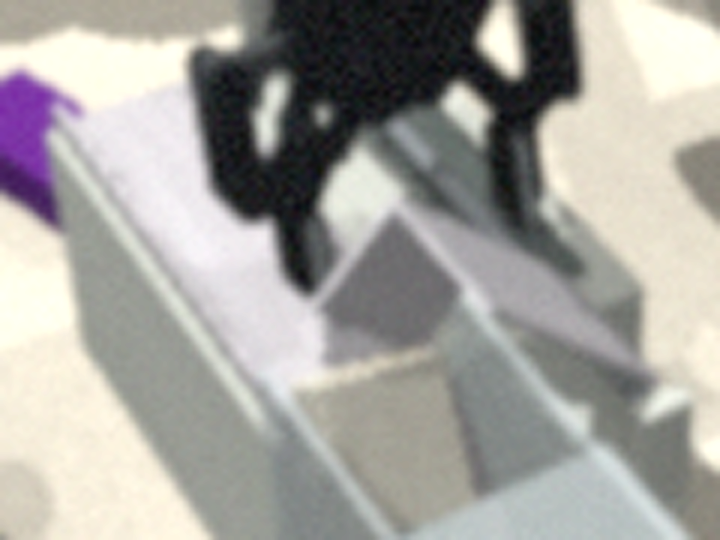

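The carton is tipping over the sill. I'll hold here so it can slide.

Call:
apply_moves([
  {"translation": [0, 0, 0], "angular": [0, 0, 0], "hand": 0.075},
  {"translation": [0, 0, 0], "angular": [0, 0, 0], "hand": 0.075},
  {"translation": [0, 0, 0], "angular": [0, 0, 0], "hand": 0.075},
  {"translation": [0, 0, 0], "angular": [0, 0, 0], "hand": 0.075},
  {"translation": [0, 0, 0], "angular": [0, 0, 0], "hand": 0.075},
  {"translation": [0, 0, 0], "angular": [0, 0, 0], "hand": 0.075},
])

```text
time_s: 7.82
eef_pos: [0.6185, -0.0129, 0.1256]
eef_rot: [0.006, 0.993, -0.055, 0.1]
wrist_force: [-0.6, 3.1, 3.1]
opening: 0.877
```

```bash
python3 look.py 9 wrist scene; python3 -c "
import cv2
a=cv2.imread('pics/scene9.png');cv2.imwrite('pics/sc9b.png',cv2.convertScaleAbs(cv2.resize(a[170:370,240:400],None,fx=3,fy=3,interpolation=cv2.INTER_CUBIC),alpha=1.6,beta=10))"
```

```text
7.825 [ 0.61851621 -0.01285924  0.12559768] [ 0.00552007  0.99346849 -0.05529605  0.09966055] 0.8774388963858227 [-0.64155093  3.07522267  3.06193865]
unit -0.04101657189036678 0.04494553214435977 0.1255976843413749
tool z [[0.974, -0.109, 0.199], [-0.111, -0.994, -0.0], [0.197, -0.022, -0.98]]
```

View pics/wrist9.png

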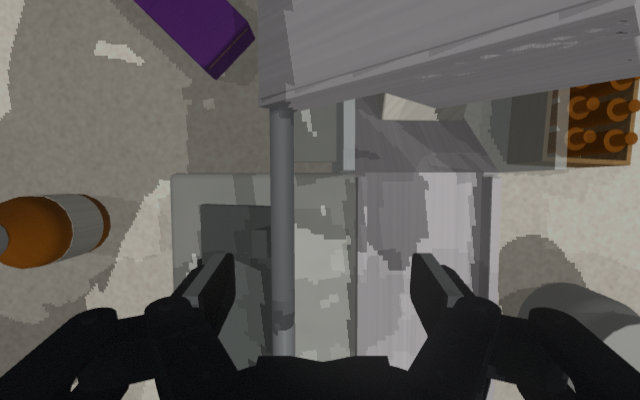

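View pics/sc9b.png

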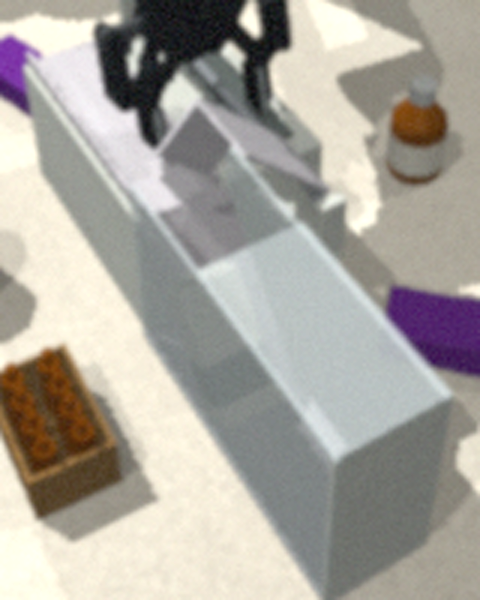

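The carton is off the deck: the lane is empty in the wrist view. I'll raise the arm so the cover can shut.

Call:
apply_moves([
  {"translation": [0.0016, 0, -0.0078], "angular": [0, 0, 0], "hand": 0.075},
  {"translation": [0.0016, 0, -0.0078], "angular": [0, 0, 0], "hand": 0.075},
  {"translation": [0.0016, 0, -0.0078], "angular": [0, 0, 0], "hand": 0.075},
  {"translation": [0.0016, 0, -0.0078], "angular": [0, 0, 0], "hand": 0.075},
  {"translation": [0.003, 0, -0.0147], "angular": [0, 0, 0], "hand": 0.075},
  {"translation": [0.006, 0, -0.0294], "angular": [0, 0, 0], "hand": 0.075},
  {"translation": [0.006, 0, -0.0294], "angular": [0, 0, 0], "hand": 0.075},
  {"translation": [0.006, 0, -0.0294], "angular": [0, 0, 0], "hand": 0.075},
  {"translation": [0.006, 0, -0.0294], "angular": [0, 0, 0], "hand": 0.075},
  {"translation": [0.006, 0, -0.0294], "angular": [0, 0, 0], "hand": 0.075},
])

```text
time_s: 9.18
eef_pos: [0.6186, -0.013, 0.3243]
eef_rot: [0.006, 0.993, -0.055, 0.1]
wrist_force: [-0.1, -0.2, -0.1]
opening: 0.878
```

Call:
apply_moves([
  {"translation": [-0.04, 0, -0.008], "angular": [0, 0, 0], "hand": 0.075},
  {"translation": [-0.04, 0, -0.008], "angular": [0, 0, 0], "hand": 0.075},
  {"translation": [-0.04, 0, -0.008], "angular": [0, 0, 0], "hand": 0.075},
  {"translation": [0, 0, 0], "angular": [0, 0, 0], "hand": 0.075},
  {"translation": [0, 0, 0], "angular": [0, 0, 0], "hand": 0.075},
])

```text
time_s: 9.8
eef_pos: [0.4978, 0.0004, 0.3232]
eef_rot: [0.006, 0.993, -0.055, 0.101]
wrist_force: [0.6, 0.2, 0.1]
opening: 0.877
```

```bash
python3 look.py 10 wrist scene top; python3 -c "
import cv2
a=cv2.imread('pics/scene10.png');cv2.imwrite('pics/sc10b.png',cv2.convertScaleAbs(cv2.resize(a[160:370,210:410],None,fx=2.8,fy=2.8,interpolation=cv2.INTER_CUBIC),alpha=1.8,beta=10))
a=cv2.imread('pics/top10.png');cv2.imwrite('pics/top10b.png',cv2.convertScaleAbs(cv2.resize(a[50:250,250:430],None,fx=3,fy=3,interpolation=cv2.INTER_CUBIC),alpha=1.6,beta=10))"
```

```text
9.8 [4.97767123e-01 4.13917051e-04 3.23217526e-01] [ 0.00581441  0.99336084 -0.05538675  0.1006615 ] 0.8766380377764038 [0.55406678 0.21463531 0.13529698]
unit -0.1624929742406856 0.04500431777371619 0.32321752580013
tool z [[0.974, -0.109, 0.201], [-0.111, -0.994, 0.0], [0.199, -0.023, -0.98]]
```

View pics/wrist10.png

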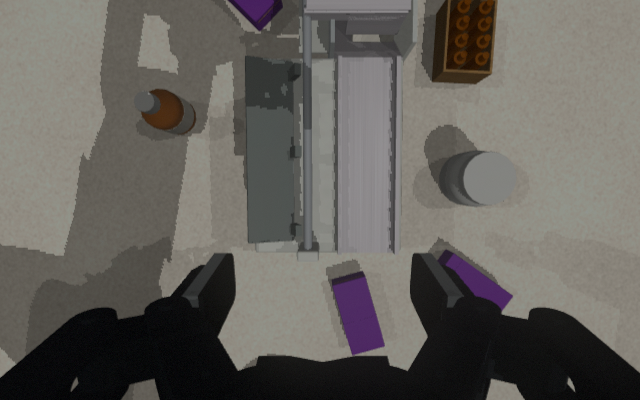

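View pics/sc10b.png

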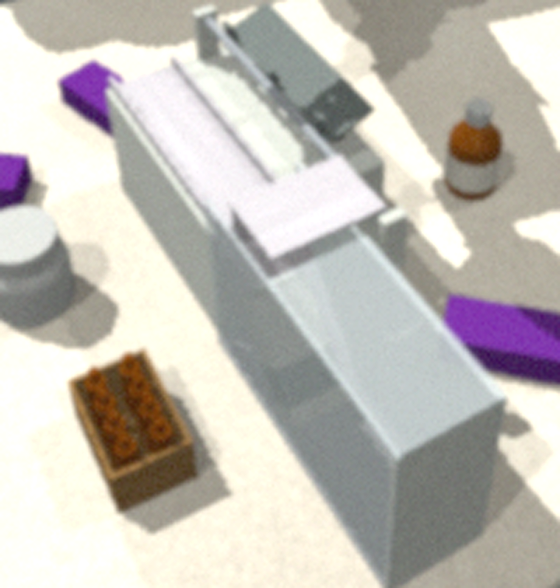

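View pics/top10b.png

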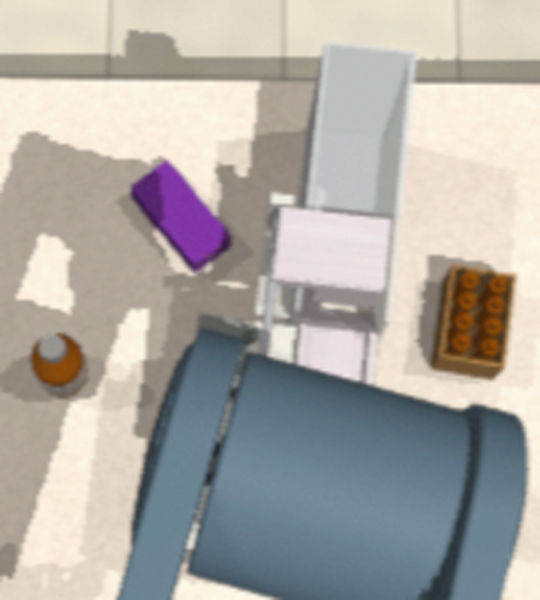

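Cover shut and lane empty. I'll check where the carton lies in the chute.

Run:
```python
import cv2
from h import *
a=cv2.imread('pics/scene10.png');c=cv2.resize(a[235:345,275:400],None,fx=6,fy=6,interpolation=cv2.INTER_CUBIC)
p=(.6544,-.062,-.109)
# carton flat on tray floor candidates: wireframes
for xc,col in ((.188,(0,0,255)),):
    B=np.array([[xc+sx*.05,sy*.023,.004+z] for z in(0,.03) for sx,sy in((-1,-1),(1,-1),(1,1),(-1,1))]);B[:,2]-=.003
    q=((proj('scene',u2w(p,B))-[275,235]+.5)*6).astype(int)
    d=cv2.convertScaleAbs(c,alpha=1.8,beta=10)
    for i in range(4):
        for s,e in((i,(i+1)%4),(i+4,(i+1)%4+4),(i,i+4)): cv2.line(d,tuple(map(int,q[s])),tuple(map(int,q[e])),col,1)
cv2.imwrite('pics/z1.png',cv2.convertScaleAbs(c,alpha=2.4,beta=-60)); cv2.imwrite('pics/z2.png',d)
a=cv2.imread('pics/wrist10.png');cv2.imwrite('pics/z3.png',cv2.convertScaleAbs(cv2.resize(a[0:80,300:430],None,fx=6,fy=6,interpolation=cv2.INTER_CUBIC),alpha=1.7,beta=0))
```

```text
(no output)
```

View pics/z1.png

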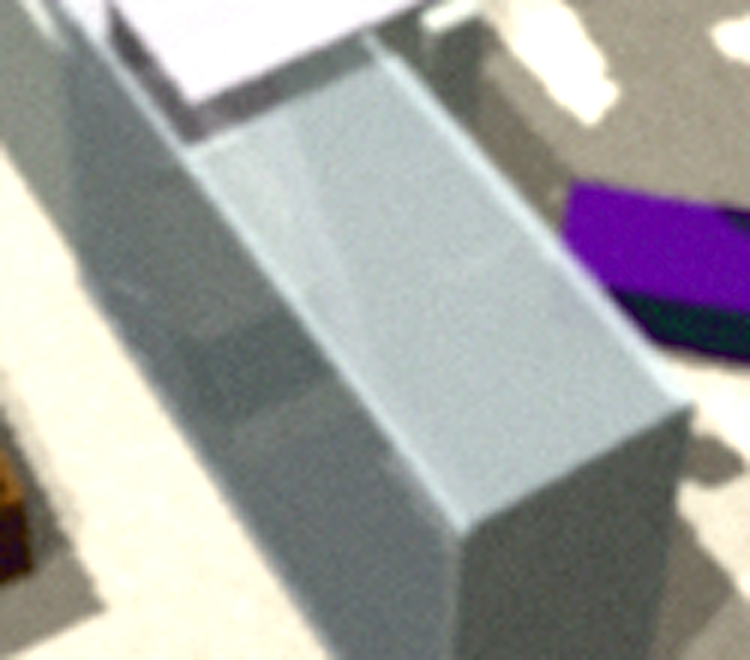

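View pics/z2.png

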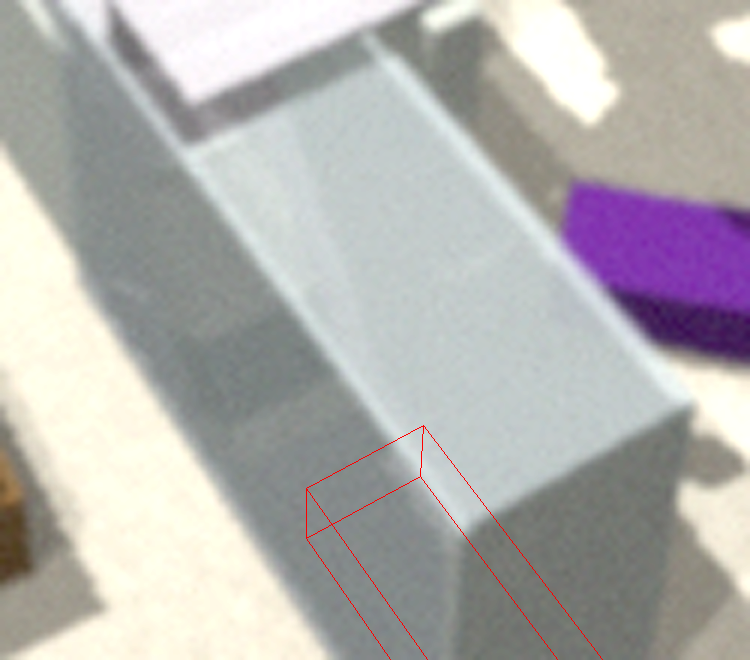

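View pics/z3.png

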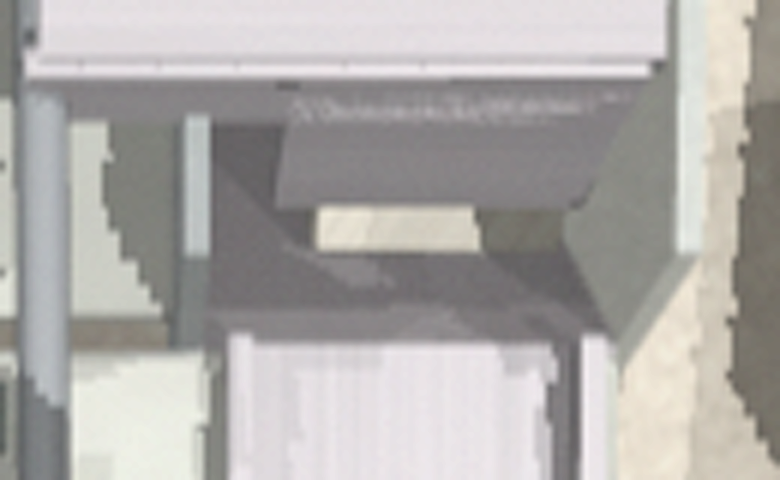

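Run:
```python
import cv2
from h import *
from bench import ctrl
w=ctrl.camera('wrist'); W=(w['K'],w['eye'],w['orientation'])
p=(.6544,-.062,-.109)
a=cv2.imread('pics/scene10.png');c=cv2.convertScaleAbs(cv2.resize(a[235:345,275:400],None,fx=6,fy=6,interpolation=cv2.INTER_CUBIC),alpha=1.8,beta=10)
b=cv2.convertScaleAbs(cv2.resize(w['img'][0:80,300:430,::-1],None,fx=6,fy=6,interpolation=cv2.INTER_CUBIC),alpha=1.7,beta=0)
def draw(img,cam,off,P,col,closed=True):
    q=((proj(cam,u2w(p,P))-off+.5)*6).astype(np.int32)
    cv2.polylines(img,[q.reshape(-1,1,2)],closed,col,1)
def quad(x0,x1,z0,z1): return np.array([[x0,-.023,z0],[x1,-.023,z1],[x1,.023,z1],[x0,.023,z0]])
H=[(quad(.092,.192,.034,.034),(0,0,255)),  # flat, at ramp foot
]
# leaning on ramp: underside along ramp, nose at foot
t=np.deg2rad(52);d=np.array([np.cos(t),-np.sin(t)]);n=np.array([np.sin(t),np.cos(t)])
foot=np.array([.0906,.004]); r=foot-.1*d+.03*n; f=foot+.03*n
H.append((quad(r[0],f[0],r[1],f[1]),(0,255,0)))
for Q,col in H: draw(c,'scene',[275,235],Q-[0,0,.003],col); draw(b,W,[300,0],Q-[0,0,.003],col)
cv2.imwrite('pics/y1.png',c);cv2.imwrite('pics/y2.png',b)
```

```text
(no output)
```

View pics/y1.png

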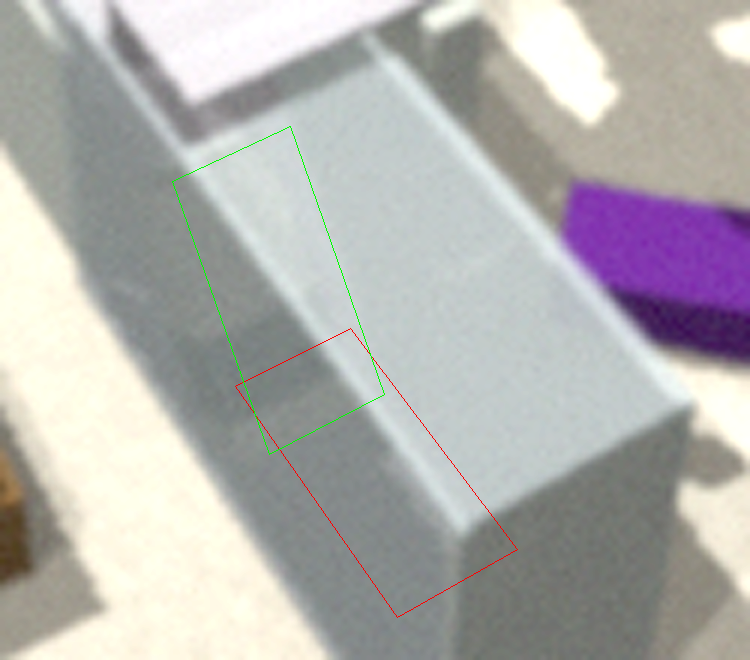

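View pics/y2.png

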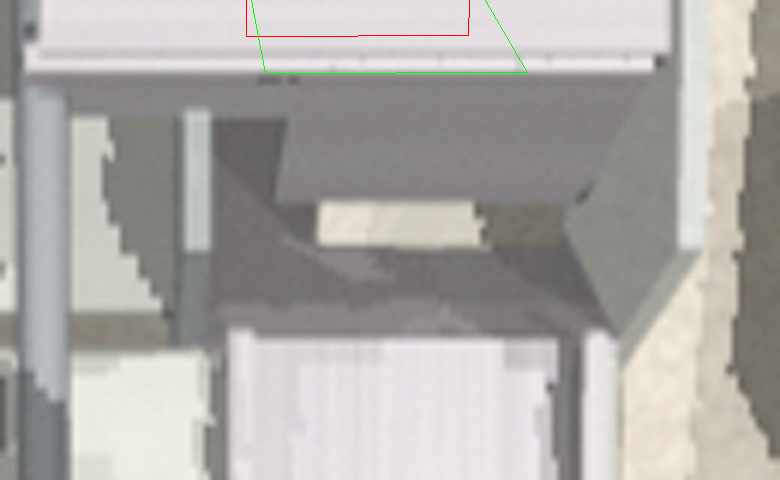

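The carton lies nose-down on the ramp with its nose at the tray floor. I'll check whether it has settled and compare the bystanders with the first picture.

Call:
apply_moves([
  {"translation": [0, 0, -0.01], "angular": [0, 0, 0], "hand": 0.075},
  {"translation": [0, 0, 0], "angular": [0, 0, 0], "hand": 0.075},
  {"translation": [0, 0, 0], "angular": [0, 0, 0], "hand": 0.075},
  {"translation": [0, 0, 0], "angular": [0, 0, 0], "hand": 0.075},
  {"translation": [0, 0, 0], "angular": [0, 0, 0], "hand": 0.075},
  {"translation": [0, 0, 0], "angular": [0, 0, 0], "hand": 0.075},
  {"translation": [0, 0, 0], "angular": [0, 0, 0], "hand": 0.075},
  {"translation": [0, 0, 0], "angular": [0, 0, 0], "hand": 0.075},
])

```text
time_s: 11.0
eef_pos: [0.4952, 0.0009, 0.332]
eef_rot: [0.006, 0.993, -0.055, 0.1]
wrist_force: [0.3, -0.4, 0.9]
opening: 0.879
```

```bash
python3 look.py 11 scene
python3 - <<'E'
import cv2,numpy as np
f=lambda k,g:cv2.resize(cv2.convertScaleAbs(cv2.imread(f'pics/scene{k}.png')[235:345,275:400],alpha=g,beta=-40),None,fx=3.1,fy=3.1,interpolation=cv2.INTER_CUBIC)
cv2.imwrite('pics/cmp.png',np.hstack([f(9,2.4),f(11,2.4)]))
d=cv2.absdiff(cv2.imread('pics/scene0.png'),cv2.imread('pics/scene11.png')).max(2)
cv2.imwrite('pics/diff.png',cv2.convertScaleAbs(d,alpha=2))
E
```

```text
11.0 [0.49520679 0.00088206 0.33195695] [ 0.00552919  0.99346805 -0.05531415  0.09965446] 0.8789150382130039 [ 0.31519836 -0.36978066  0.89905699]
unit -0.16508903357297808 0.04519115512169763 0.33195695420182747
tool z [[0.974, -0.109, 0.199], [-0.111, -0.994, -0.0], [0.197, -0.022, -0.98]]
```

View pics/cmp.png

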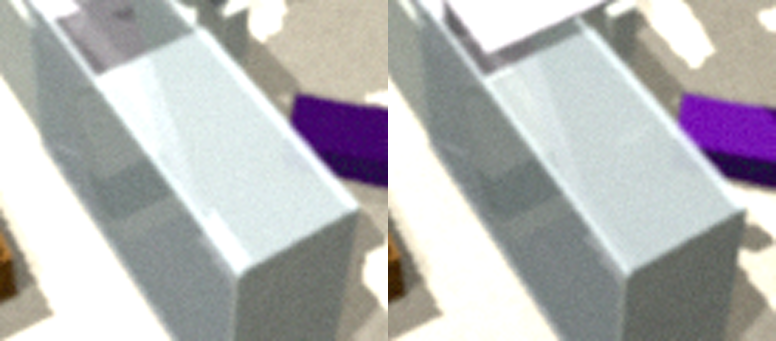

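View pics/diff.png

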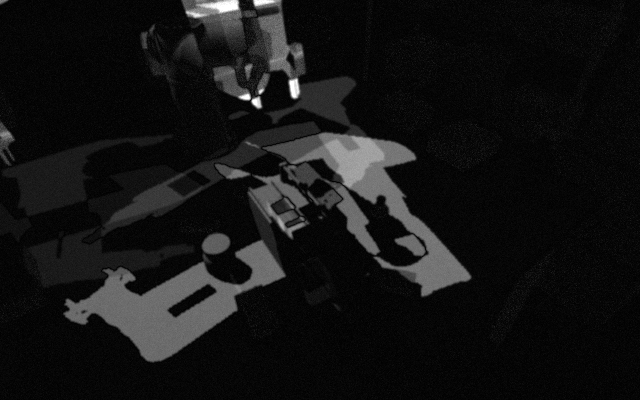

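The carton hasn't moved since the cover shut. The only differences from the first picture are shadows, the arm and the emptied lane. I'll hand in.

```bash
python3 -c "
from bench import ctrl
print(ctrl.hand_in(), ctrl.get_obs()['time_s'])"
```

```text
the job is handed in; nothing more can be done
the job is handed in; nothing more can be done
```

The carton is in the chute and the cover is shut again; I handed the job in at about 11 s of the 38 s allowed.

- **What I did:** One fingertip pressed the grey plate and held the cover at about 0.75 rad. The other pushed the banded carton along the lane and under the flap until it tipped over the sill. I then raised the arm so the cover could spring shut and backed off to about 0.33 m height.
- **Cover and lane:** The last pictures show the flap back at its shut position and the lane empty.
- **Bystanders:** The bottle, jar and ampoule tray show no movement against the first picture; only shadows, the arm and the emptied lane differ.
- **Forces:** The wrist force never read above about 8 N, checked at the end of each move, and was under 1 N at the end.
- **Carton at rest:** It lies nose-down on the ramp with its nose at the tray floor, not flat in the tray. It stayed there for the last 3 s, but I could only see it faintly through the clear wall.
- **Measurement mismatch:** The camera fits put the unit about 5 mm lower than the heights in the task text. I set the pressing depth from the pictures and the force readings instead.

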